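# Load the spacer and the collar into an armrest bearing cup

## Robot

A 7-joint arm with a two-finger parallel gripper is mounted at the origin on the work surface. World frame = base frame: x ahead of the robot, y to its left, z up, the work surface at z = 0. Lengths are in mm, angles in rad, forces in N, time in s.
With the tool pointing down it reaches from about 400 to 850 mm from the base axis. Payload 10.4 kg.
Tool frame: the origin (TCP) lies at the very end of the fingers, on their centre line; the grasp point (between the pads) lies arm.grip_point_offset behind it (arm.grip_point_offset is the distance from the TCP to the grasp point, in mm); z points along the fingers, y is the direction in which the jaws open and shut (so a half turn about z gives the same grasp; the last joint's range is limited). The gripper opens to 87 mm and grips with 3 to 60 N. Pads are 19 mm wide; open, the fingers measure 117 mm over their backs; the gripper's body (75 mm by 190 mm) begins 51 mm behind the grasp point.
Start: joints at [1.101, 0.332, -0.065, 1.46, 0.022, 1.35, -0.088], TCP at [270.075, -563.659, 222.576] pointing down, gripper open.
Joint ranges: [-2.6, 2.6], [-0.5, 2.12], [-1.47, 1.34], [0.16, 2.42], [-1.27, 4.41], [0.06, 2.06], [-2.6, 2.6]. Speed limits (rad/s): [2.22, 2.22, 2.79, 2.79, 3.14, 3.14, 3.14].

## Interface

Orientations are given as a 3x3 rotation matrix whose columns are the frame's x, y, z axes.
In Python, from rig import arm, viewer, order gives the robot as it stands.
- The arm moves only by the tool drive_tool, never from a script. Its argument "commands" is text: rows parted by semicolons, each of 5 numbers parted by spaces: the shift along the world's x, y, z in cm, then the turn about the world's z in rad, then the opening, from 0 (shut) to 1 (fully open). A call has 1 to 12 rows; each row is the pose to reach, as a shift and turn from the pose commanded when the call began; what a row does not reach only later rows make up. A row lasts 1/8 s, in which the tool goes at most 62.5 mm and 10.7 degrees, less where a joint would pass 70% of its speed; a pose out of reach is approached as far as the arm can. A call with a gripper value outside its range is refused whole. The fingers move at their own pace and stop on an object; "squeeze" is the grip in N (left out, the last holds). Time passes only in rows, so rows that repeat a pose let the fingers close. It gives the time, the measured TCP pose, the force and the opening at its end, in the units of the state.
- arm.get_obs(): the state, without advancing time (a new reading comes with each control period).
- viewer.camera(name): name is "scene" or "top" or "wrist"; returns a dict with "color" (480x640x3 uint8, red, green, blue), "depth" (480x640 float32, mm along the optical axis (not along the pixel's ray), 0 where there is no reading), "fov_y" (degrees; the focal length in pixels is half the picture's height over the tangent of half this angle, whatever the lens; pixels are square), "cx", "cy" (the principal point, pixels), "extrinsics" (4x4, takes a point from camera to world coordinates); the wrist camera has in their place "tool_from_camera" (4x4, takes a point from camera to tool coordinates, whose origin is the TCP and whose axes are the flange's). Camera axes: x right, y up, looking along -z (the intrinsics and any distortion apply to the point x, -y, -z); pixel columns grow to the right and rows downward; lengths in mm; the calibration is good to about 2 mm. The wrist camera is an equidistant fisheye: a pixel r from the principal point sees the ray r / f radians off the axis. A picture is of the moment at which its call begins: read the wrist's pose just before it.
- order.sign_off(): hands the job in, once; it reports no verdict.
The state is a dict: "t": time; "q": joint angles; "joint_velocities": joint speeds; "tau": joint torques, N m; "tool_pos": TCP position; "orientation": TCP orientation; "contact_force": force on the tool from outside, world axes, zero at the start; "wrist_torque": the same for the moment, N m; "grip_width": finger opening in mm.
Only numpy, scipy, OpenCV 4.12 (cv2) and the standard library are available. Lean on these libraries where they do the work, as an engineer would, in place of code of your own. Each camera call takes 0.05 s, during which the arm holds its last target. There are 200 camera calls.

## Task

Fill the aluminium bearing cup on the bench: first put the thick-walled steel spacer ring down into the bore, flat on its floor, then stand the stepped black collar on top of it, wide foot down. Leave the slim steel ring, the wide black ring and the armrest pad where they lie.

Things in the scene. Friction and masses are not known exactly. Their poses are not given: they have to be found in the camera images.
- cup: Round aluminium cup, 80 mm outside diameter, standing up from a flat dark steel plate (130 x 110 x 8 mm) that is fixed to the bench. Upright round bore open at the top, 64 mm diameter, 34 mm deep, wall 8 mm. Origin at the underside of the plate on the bore's axis, on the bench top; z up. Rim 48 mm above the bench. Does not move.
- bore_floor (a point): Centre of the bore's flat floor, 14 mm above the bench; z up.
- bore_mouth (a point): Centre of the bore's mouth, level with the rim, 48 mm above the bench.
- spacer: Thick-walled plain steel ring, lying flat: outside diameter 46 mm, hole 24 mm, height 28 mm, about 0.26 kg. Origin at the centre of its underside, z up along its axis. Goes in first. It is lower than the bore is deep, and the gap round it in the bore is 9 mm, too small for fingers: hold it by its top 10 to 14 mm from outside, lower its lower part into the mouth and let go, and it drops the last 20 mm or so by itself. On the floor its top is 6 mm below the rim.
- collar: Stepped black plastic ring standing on its wide foot: foot 46 mm diameter and 12 mm high, above it a narrower round neck 32 mm diameter and 26 mm high, 38 mm in all, hole 24 mm, about 0.04 kg. Origin at the centre of the foot's underside, z up along its axis towards the neck. Can be held by the neck. Goes in second: its foot rests on the spacer, 42 mm above the bench (6 mm inside the bore), and the neck stands out above the rim.
- slim_ring: Bystander: plain steel ring as high as the spacer but slimmer, outside diameter 32 mm, hole 20 mm, height 28 mm. Origin at the centre of its underside. Stays where it is.
- wide_ring: Bystander: flat black plastic ring, outside diameter 72 mm, hole 40 mm, height 10 mm. Origin at the centre of its underside. Stays where it is.
- armrest_pad: Bystander: black armrest pad, 230 mm long (along its y), 85 mm wide, 32 mm high, 0.6 kg. Origin at the centre of its underside. Stays where it is.
Things that resemble listed ones, but are neither listed nor needed, are in the scene too. What is shaped like the collar but orange is not meant.

How it is judged (in metres and radians):
On the way:
1. The spacer lies flat on the floor of the bore (within 5 mm in height, axis within 15 mm of the bore's, tilt below 10 degrees) (horizontal distance between spacer and bore_floor below 0.015 m and z of spacer in the frame of bore_floor between -0.005 and 0.005 m and angle between spacer's own z axis and vertical below 0.18 rad), for 0.2 s.
At the end, for the whole second after the job is handed in: The spacer lies flat on the floor of the bore and the collar stands on it, foot down: each underside within 5 mm of its height (bore floor; 28 mm above it), each axis within 15 mm of the bore's and within 10 degrees of upright, both at rest (all of step 1 and horizontal distance between collar and bore_floor below 0.015 m and z of collar in the frame of bore_floor between 0.023 and 0.033 m and angle between collar's own z axis and vertical below 0.18 rad and linear speed of each of spacer, collar below 0.02 m/s); the robot touches nothing.
It fails at once if The slim ring is moved by more than 30 mm (distance of slim_ring from where it was at the start of the episode above 0.03 m).
It fails at once if The wide ring is moved by more than 30 mm (distance of wide_ring from where it was at the start of the episode above 0.03 m).
It fails at once if The armrest pad is moved by more than 30 mm (distance of armrest_pad from where it was at the start of the episode above 0.03 m).
It also fails if it takes over 61 s, if anything falls off the work surface, if the arm or the gripper's body presses on something with over 40 N, if the wrist force passes 120 N, or if a joint passes its speed limit or range.

## Working session

There is one attempt and no reset: what is moved stays moved. The work goes in short steps, Python scripts to look and compute and a tool call to move; the robot and the scene stay as the last step left them, time stands still between calls to the robot, and variables do not carry over. Pictures are saved under pics/ and viewed, about 8 in all and at most 12, crops included, and the job is handed in when it is done.

Besides the shell and the picture viewer there is one more tool, called after ">>>" as name(argument=value, ...), one argument or row to a line, values as JSON. drive_tool: Moves the arm, as the interface text tells. Its arguments: {"type":"object","properties":{"commands":{"type":"string"},"squeeze":{"type":"number"}},"required":["commands"]}

```bash
mkdir -p pics; ls
cat > h.py <<'E'
import numpy as np, cv2
from rig import arm, viewer, order
def snap(n,f):
    o=arm.get_obs(); c=viewer.camera(n); np.savez(f'pics/{f}.npz',**{k:np.array(v) for k,v in c.items()},tp=o['tool_pos'],R=o['orientation'])
    cv2.imwrite(f'pics/{f}.png',c['color'][...,::-1]); return c
def cloud(f):
    d=np.load(f'pics/{f}.npz'); z=d['depth'].astype(float); h,w=z.shape
    fl=h/2/np.tan(np.radians(d['fov_y'])/2); v,u=np.mgrid[:h,:w]
    x=(u-d['cx'])/fl; y=(v-d['cy'])/fl
    P=np.stack([x*z,-y*z,-z,np.ones_like(z)],-1)@d['extrinsics'].T
    P=P[...,:3]; P[z==0]=np.nan; return P,d
E
python3 - <<'E'
from h import *
o=arm.get_obs(); print(o['t'],o['tool_pos'],o['orientation'],arm.grip_point_offset,o['grip_width'],o['contact_force'])
for n in('top','scene'):
    c=snap(n,n+'1'); print(n,c['fov_y'],c['cx'],c['cy'],np.round(c['extrinsics'],3), {k for k in c})
E
```

```text
pics
0.0 [ 269.86654537 -563.33064276  221.78304405] [[ 9.01843903e-01  4.32061551e-01 -6.24813066e-04]
 [ 4.32062000e-01 -9.01843113e-01  1.19462005e-03]
 [-4.73339686e-05 -1.34731879e-03 -9.99999091e-01]] 18.700000000000003 87.16263235056708 [ 0.06441255  0.13550058 -0.2489521 ]
top 55.018091824059084 314.7350600606376 240.85214922040745 [[ 3.000000e-02  9.880000e-01 -1.520000e-01  3.490850e+02]
 [-1.000000e+00  2.900000e-02 -1.200000e-02 -1.352940e+02]
 [-7.000000e-03  1.520000e-01  9.880000e-01  1.070359e+03]
 [ 0.000000e+00  0.000000e+00  0.000000e+00  1.000000e+00]] {'color', 'cy', 'fov_y', 'depth', 'cx', 'extrinsics'}
scene 53.625547540351505 310.0774820536465 242.5057848095986 [[ 3.71000e-01 -6.28000e-01  6.84000e-01  1.12382e+03]
 [ 9.28000e-01  2.41000e-01 -2.83000e-01 -3.92861e+02]
 [ 1.30000e-02  7.40000e-01  6.73000e-01  6.93943e+02]
 [ 0.00000e+00  0.00000e+00  0.00000e+00  1.00000e+00]] {'color', 'cy', 'fov_y', 'depth', 'cx', 'extrinsics'}
```

View pics/top1.png

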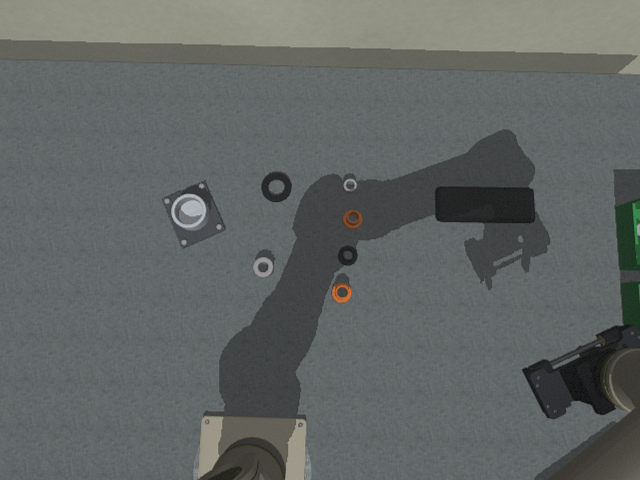

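View pics/scene1.png

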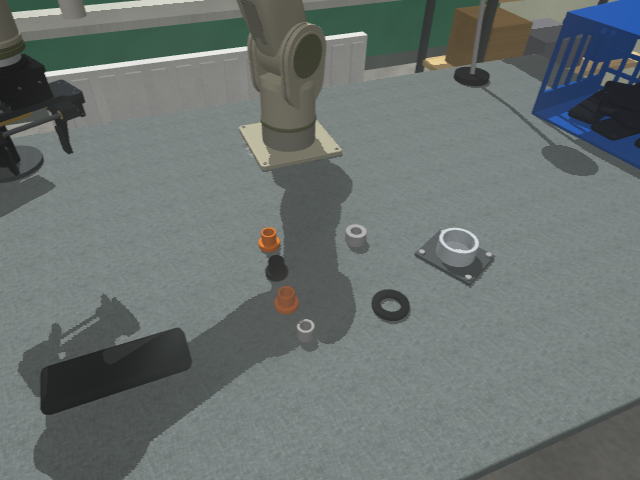

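Top view: the cup is at (190,211) and the wide ring at (277,187). There are two grey rings: (263,267) is larger and fits the spacer, while (350,184) is smaller and fits the slim ring. Three parts are collar-shaped: black at (347,256), which is the one meant, and orange at (352,218) and (342,293). The pad is at (485,204). Next I'll take depth positions and an enlarged crop to confirm.

Run:
```python
from h import *
P,d=cloud('top1'); S,e=cloud('scene1')
for n,u,v,r in[('cup',190,211,26),('spacer',263,267,15),('slim',350,184,13),('collar',347,256,15),('orA',352,218,15),('orB',342,293,15),('wide',277,187,20)]:
    p=P[v-r:v+r,u-r:u+r].reshape(-1,3); p=p[np.isfinite(p[:,2])]
    bench=np.median(P[330:350,150:180,2])
    zt=np.percentile(p[:,2],99.5)
    for nm,q in(('top',p[p[:,2]>zt-5]),('all',p[p[:,2]>8])):
        (c,rad)=cv2.minEnclosingCircle(q[:,:2].astype(np.float32))
        print(n,nm,'zt %.0f bench %.1f'%(zt,bench),np.round(c,1),'rad %.1f'%rad,len(q),np.round((q.min(0)+q.max(0))/2,0))
a=cv2.imread('pics/top1.png')[165:315,155:375]; b=cv2.imread('pics/scene1.png')[215:350,225:425]
a=cv2.resize(a,(600,400),interpolation=2); b=cv2.resize(b,None,fx=3,fy=3,interpolation=2)
cv2.imwrite('pics/crop1.png',b)
```

```text
cup top zt 52 bench nan [568.8 166.5] rad 40.2 262 [568. 167.  50.]
cup all zt 52 bench nan [570.  171.6] rad 74.7 1689 [577. 174.  31.]
spacer top zt 32 bench nan [447.9  -6.2] rad 22.4 154 [447.  -6.  30.]
spacer all zt 32 bench nan [448.2  -5.9] rad 23.1 261 [448.  -6.  21.]
slim top zt 31 bench nan [ 645.1 -199.8] rad 15.5 70 [ 646. -200.   29.]
slim all zt 31 bench nan [ 644.6 -200.1] rad 16.1 129 [ 645. -200.   20.]
collar top zt 41 bench nan [ 481.5 -198.8] rad 15.9 62 [ 481. -198.   39.]
collar all zt 41 bench nan [ 482.2 -198.6] rad 22.8 223 [ 482. -199.   25.]
orA top zt 40 bench nan [ 567.6 -208.3] rad 15.7 60 [ 568. -208.   39.]
orA all zt 40 bench nan [ 567.7 -208.2] rad 22.9 228 [ 568. -208.   26.]
orB top zt 40 bench nan [ 396.1 -186. ] rad 15.6 57 [ 396. -186.   39.]
orB all zt 40 bench nan [ 396.2 -186.5] rad 22.6 221 [ 397. -187.   25.]
wide top zt 15 bench nan [641.1 -25.8] rad 35.3 244 [641. -26.  13.]
wide all zt 15 bench nan [640.6 -25.8] rad 35.8 391 [641. -26.  12.]
```

View pics/crop1.png

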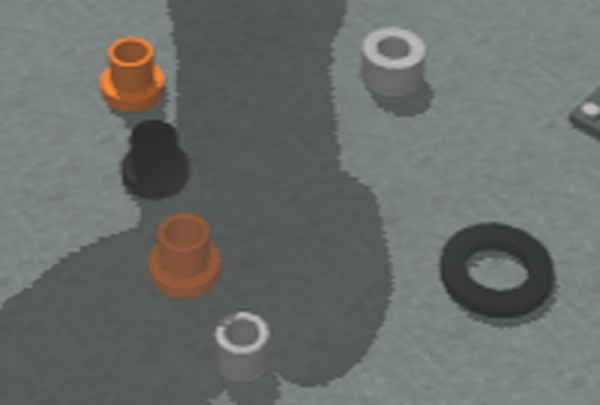

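The crop confirms it. The big steel ring is the spacer (r 22.5 mm, h 28), and the thin one is the slim ring (r 15.7). The black collar stands foot down between the two orange ones. Moving above the spacer.

>>> drive_tool(
  commands="5 6 0 0 1;9 12 0 0 1;13 18 0 0 1;17 24 0 0 1;18.5 30 0 0 1;18.5 36 0 0 1;18 42 -2 0 1;18 48 -4 0 1;17.8 54 -6 0 1;17.8 55.7 -8 0 1;17.8 55.7 -10 0 1;17.8 55.7 -10 0 1",
  squeeze=25,
)

```text
t: 1.6
tool_pos: [446.9, -6.4, 121.4]
orientation: [[0.901, 0.433, -0.003], [0.433, -0.901, 0.0], [-0.003, -0.001, -1.0]]
contact_force: [0.4, -0.7, 0.3]
grip_width: 86.9
```

Run:
```python
from h import *
snap('wrist','w1'); d=np.load('pics/w1.npz'); print(d['tp'],d['R'].round(3),d['fov_y'],d['cx'],d['cy'],d['tool_from_camera'].round(3))
```

```text
[446.85629538  -6.41428287 121.35070023] [[ 0.901  0.433 -0.003]
 [ 0.433 -0.901  0.   ]
 [-0.003 -0.001 -1.   ]] 65.70646984690485 314.0909339726541 240.45199351113754 [[ 0.00000e+00  9.64000e-01  2.67000e-01  7.39570e+01]
 [ 1.00000e+00 -0.00000e+00 -1.00000e-03 -1.80000e-02]
 [-1.00000e-03  2.67000e-01 -9.64000e-01 -1.61246e+02]
 [ 0.00000e+00  0.00000e+00  0.00000e+00  1.00000e+00]]
```

View pics/w1.png

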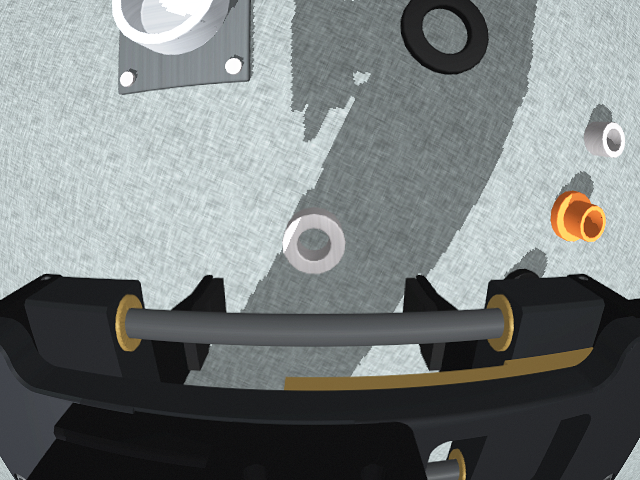

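Wrist view: the spacer is at (314,243), with its top ring spanning about x 284–344, centred between the fingers. The cup is at top left. Refining with the wrist depth.

```bash
cat >> h.py <<'E'
def wcloud(f):
    d=np.load(f'pics/{f}.npz'); z=d['depth'].astype(float); h,w=z.shape
    fl=h/2/np.tan(np.radians(d['fov_y'])/2); v,u=np.mgrid[:h,:w]
    dx=u-d['cx']; dy=v-d['cy']; r=np.hypot(dx,dy)+1e-9; t=np.tan(r/fl)
    P=np.stack([z*t*dx/r,-z*t*dy/r,-z,np.ones_like(z)],-1)@d['tool_from_camera'].T
    P=P[...,:3]@d['R'].T+d['tp']; P[z==0]=np.nan; return P,d
def fit(P,u,v,r,lo,hi):
    p=P[max(v-r,0):v+r,max(u-r,0):u+r].reshape(-1,3); p=p[(p[:,2]>lo)&(p[:,2]<hi)]
    c,rad=cv2.minEnclosingCircle(p[:,:2].astype(np.float32)); print(u,v,np.round(c,1),round(rad,1),len(p),'z',np.median(p[:,2]).round(1))
E
python3 - <<'E'
from h import *
P,d=wcloud('w1')
fit(P,314,243,40,24,34); fit(P,170,20,75,44,54); print('bench',np.nanmedian(P[150:200,150:250,2]))
fit(P,580,218,40,34,46);fit(P,604,138,25,24,34);fit(P,445,30,50,6,15)
E
```

```text
314 243 [446.7  -6.1] 23.1 2200 z 26.9
170 20 [561.5 165. ] 38.9 1446 z 46.7
bench -1.0150327288521623
580 218 [ 566.2 -208.5] 17.0 434 z 36.8
604 138 [ 643.9 -200. ] 16.8 475 z 26.9
445 30 [639.8 -26.1] 36.5 3541 z 9.1
```

>>> drive_tool(
  commands="0 0 -5 0 1;0 0 -8.5 0 1;0 0 -9.5 0 1;0 0 -10.6 0 1;0 0 -10.6 0 1;0 0 -10.6 0 0.6;0 0 -10.6 0 0.4;0 0 -10.6 0 0.4;0 0 -10.6 0 0.4;0 0 -10.6 0 0.4;0 0 -10.6 0 0.4;0 0 -10.6 0 0.4",
  squeeze=25,
)

```text
t: 3.15
tool_pos: [448.0, -6.5, 16.6]
orientation: [[0.902, 0.432, -0.0], [0.432, -0.902, 0.0], [-0.0, -0.0, -1.0]]
contact_force: [-0.2, 1.3, 2.7]
grip_width: 44.5
```

>>> drive_tool(
  commands="0 0 0 0 0.4;0 0 2 0 0.4;0 0 4 0 0.4;0 0 7 0 0.4;0 0 10 0 0.4;0 0 10 0 0.4",
)

```text
t: 3.9
tool_pos: [449.2, -6.9, 118.0]
orientation: [[0.902, 0.432, 0.003], [0.432, -0.902, -0.001], [0.003, 0.002, -1.0]]
contact_force: [-0.1, -1.0, -3.5]
grip_width: 44.8
```

>>> drive_tool(
  commands="3 4 0 0 0.4;6 8 0 0 0.4;9 13 0 0 0.4;12 17.2 0 0 0.4;12 17.2 0 0 0.4;12 17.2 0 0 0.4;12 17.2 0 0 0.4",
)

```text
t: 4.78
tool_pos: [567.7, 163.8, 115.9]
orientation: [[0.902, 0.431, -0.001], [0.431, -0.902, -0.001], [-0.001, 0.001, -1.0]]
contact_force: [0.5, -0.3, -3.0]
grip_width: 44.6
```

Run:
```python
from h import *
snap('wrist','w2'); P,d=wcloud('w2'); print(d['tp'],d['R'].round(3)[:,2])
m=(P[...,2]>43)&(P[...,2]<52); v,u=np.where(m); print(len(u),u.min(),u.max(),v.min(),v.max())
q=P[m]; r=q[np.hypot(q[:,0]-568,q[:,1]-166)<50]
c,rad=cv2.minEnclosingCircle(r[:,:2].astype(np.float32)); print(c,rad,np.median(r[:,2]))
```

```text
[567.65976183 163.83216315 115.88808213] [-0.001 -0.001 -1.   ]
3307 250 370 191 306
(568.5630493164062, 167.1136932373047) 39.909149169921875 46.85752428133688
```

View pics/w2.png

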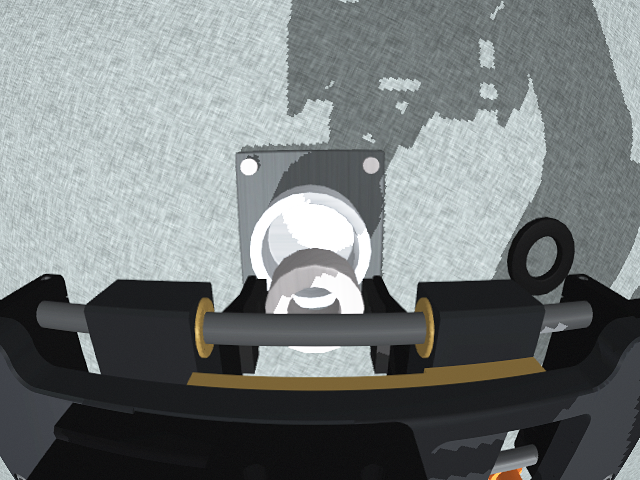

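The rim is centred at (311,~248) and the held spacer at (316,~290). The fit gives the cup at (568.7,167.0), so I'll shift slightly and lower.

>>> drive_tool(
  commands="0.05 0.2 0 0 0.4;0.05 0.2 -2 0 0.4;0.05 0.2 -4 0 0.4;0.05 0.2 -5.5 0 0.4;0.05 0.2 -6.5 0 0.4;0.05 0.2 -6.5 0 0.4;0.05 0.2 -6.5 0 0.4;0.05 0.2 -6.5 0 0.4",
)

```text
t: 5.82
tool_pos: [569.0, 167.5, 52.2]
orientation: [[0.902, 0.432, 0.001], [0.432, -0.902, 0.0], [0.001, 0.0, -1.0]]
contact_force: [0.5, -0.6, -2.3]
grip_width: 44.7
```

No contact. Release, then rise.

>>> drive_tool(
  commands="0 0 0 0 1;0 0 0 0 1;0 0 0 0 1;0 0 0 0 1;0 0 0 0 1;0 0 4 0 1;0 0 8 0 1;0 0 10 0 1;-6 -3 10 0 1;-8 -5 10 0 1;-8 -5 10 0 1",
)

```text
t: 7.2
tool_pos: [487.3, 115.3, 151.2]
orientation: [[0.903, 0.43, -0.001], [0.43, -0.903, -0.002], [-0.001, 0.002, -1.0]]
contact_force: [0.7, 1.1, 0.2]
grip_width: 87.1
```

Run:
```python
from h import *
snap('wrist','w3'); P,d=wcloud('w3'); print(d['tp'])
D=np.hypot(P[...,0]-568.7,P[...,1]-167)
for lo,hi in((30,38),(38,44),(44,52)):
    q=P[(D<(32 if hi<46 else 44))&(P[...,2]>lo)&(P[...,2]<hi)]
    c,r=cv2.minEnclosingCircle(q[:,:2].astype(np.float32)); print(lo,len(q),c,r,np.median(q[:,2]))
q=P[(D<29)&(P[...,2]>38)&(P[...,2]<45)]; A=np.c_[q[:,:2]-[568,167],np.ones(len(q))]; print('plane',np.linalg.lstsq(A,q[:,2],rcond=None)[0])
v,u=np.where(D<45); im=cv2.imread('pics/w3.png'); cv2.imwrite('pics/w3c.png',cv2.resize(im[max(v.min()-10,0):v.max()+10,max(u.min()-10,0):u.max()+10],None,fx=3,fy=3))
```

```text
[487.33147776 115.27269648 151.19568787]
30 312 (568.7160034179688, 166.9912109375) 31.990215301513672 33.88479281366472
38 2399 (568.6498413085938, 167.1236572265625) 31.935192108154297 40.91405801528158
44 3432 (568.3474731445312, 166.89987182617188) 40.2039909362793 46.88001752939621
plane [-1.30238299e-04 -8.00861049e-04  4.08820479e+01]
```

View pics/w3c.png

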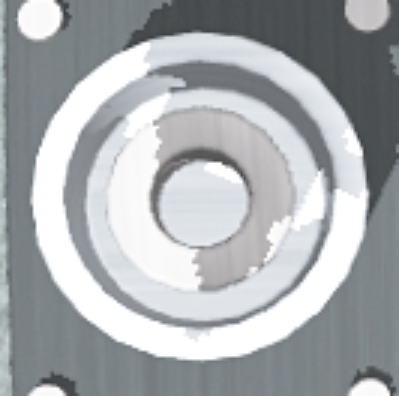

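The crop shows the spacer flat and centred in the bore: ring centre (202,198) against rim centre (200,195). Depth puts its top at 40.9, which is 6 mm below the rim at 46.9, with no tilt. Now for the collar.

>>> drive_tool(
  commands="0 -6 0 0 1;0 -12 0 0 1;0 -18 0 0 1;-0.7 -24 0 0 1;-0.7 -30 0 0 1;-0.7 -31.6 -2 0 1;-0.7 -31.6 -3 0 1;-0.7 -31.6 -3 0 1;-0.7 -31.6 -3 0 1",
)

```text
t: 8.38
tool_pos: [482.4, -197.2, 122.1]
orientation: [[0.901, 0.434, 0.001], [0.434, -0.901, 0.0], [0.001, 0.0, -1.0]]
contact_force: [-0.1, -0.1, 0.2]
grip_width: 87.0
```

Run:
```python
from h import *
snap('wrist','w4'); P,d=wcloud('w4'); print(d['tp'])
D=np.hypot(P[...,0]-482,P[...,1]+199)
for lo,hi in((8,16),(30,45)):
    q=P[(D<35)&(P[...,2]>lo)&(P[...,2]<hi)]
    c,r=cv2.minEnclosingCircle(q[:,:2].astype(np.float32)); print(lo,len(q),c,r,np.median(q[:,2]))
```

```text
[ 482.38526458 -197.21444914  122.11299128]
8 1087 (480.78167724609375, -199.01434326171875) 22.83506202697754 10.953268324765261
30 827 (480.75048828125, -198.7405548095703) 15.989715576171875 36.7176189855101
```

View pics/w4.png

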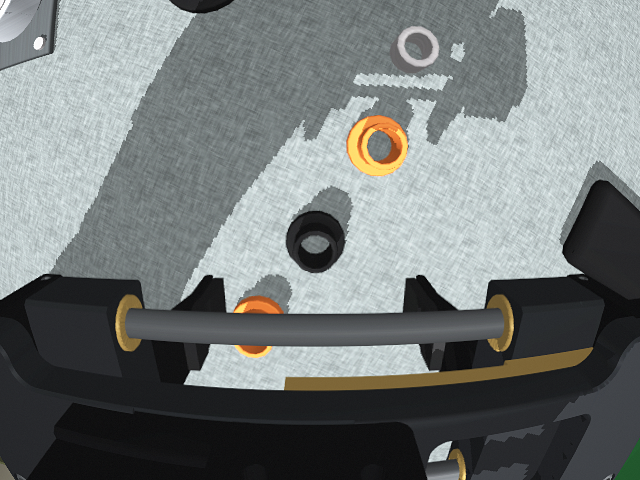

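Wrist view: the black collar is at (316,243), neck up and centred between the fingers. The orange lookalikes at (378,146) and (258,320) are clear of the finger paths. Descending to grip the neck just above the foot.

>>> drive_tool(
  commands="-0.05 0 -5 0 1;-0.05 0 -8 0 1;-0.05 0 -9.5 0 1;-0.05 0 -10.3 0 1;-0.05 0 -10.3 0 0.6;-0.05 0 -10.3 0 0.4;-0.05 0 -10.3 0 0.25;-0.05 0 -10.3 0 0.25;-0.05 0 -10.3 0 0.25;-0.05 0 -10.3 0 0.25;-0.05 0 -10.3 0 0.25;-0.05 0 -10.3 0 0.25",
  squeeze=15,
)

```text
t: 9.93
tool_pos: [481.1, -198.7, 18.6]
orientation: [[0.902, 0.432, 0.0], [0.432, -0.902, -0.0], [-0.0, 0.0, -1.0]]
contact_force: [-0.5, -0.2, 0.1]
grip_width: 32.3
```

>>> drive_tool(
  commands="0 0 0 0 0.25;0 0 2 0 0.25;0 0 5 0 0.25;0 0 9 0 0.25;0 0 12 0 0.25;0 0 12 0 0.25",
)

```text
t: 10.68
tool_pos: [482.4, -199.1, 140.8]
orientation: [[0.902, 0.432, 0.004], [0.432, -0.902, -0.002], [0.003, 0.003, -1.0]]
contact_force: [-0.2, -0.3, -0.7]
grip_width: 32.0
```

>>> drive_tool(
  commands="2 6 0 0 0.25;3 12 0 0 0.25;5 18 0 0 0.25;6 24 0 0 0.25;8 30 0 0 0.25;8.7 35 0 0 0.25;8.7 36.6 0 0 0.25;8.7 36.6 -2 0 0.25;8.7 36.6 -4 0 0.25;8.7 36.6 -4 0 0.25;8.7 36.6 -4 0 0.25",
)

```text
t: 12.05
tool_pos: [568.3, 166.3, 98.6]
orientation: [[0.902, 0.431, -0.0], [0.431, -0.902, -0.0], [-0.0, 0.0, -1.0]]
contact_force: [-0.1, 1.1, 0.4]
grip_width: 32.1
```

Run:
```python
from h import *
snap('wrist','w5'); P,d=wcloud('w5'); print(d['tp'])
D=np.hypot(P[...,0]-568.7,P[...,1]-167)
for lo,hi in((44,52),(84,96),(110,130)):
    q=P[(D<42)&(P[...,2]>lo)&(P[...,2]<hi)]
    if len(q): c,r=cv2.minEnclosingCircle(q[:,:2].astype(np.float32)); print(lo,len(q),c,r,np.median(q[:,2]))
```

```text
[568.26720751 166.30426975  98.56750891]
44 2850 (568.4598388671875, 167.0743865966797) 40.00241470336914 46.87158882472146
84 2128 (574.2960205078125, 169.03472900390625) 21.584671020507812 90.72218781991674
110 2289 (578.1051025390625, 170.82968139648438) 27.300731658935547 117.00228965694032
```

View pics/w5.png

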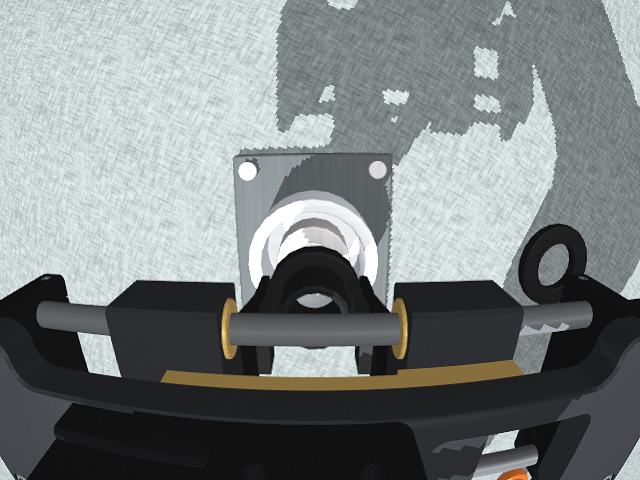

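The held collar at (314,285) lines up laterally with the rim centre at (314,250) and sits upright. Tool and cup axes agree to 1 mm. Commanded z is 98, so I'll lower to 62, then to 60.

>>> drive_tool(
  commands="0 0 -1.5 0 0.25;0 0 -2.7 0 0.25;0 0 -3.4 0 0.25;0 0 -3.6 0 0.25;0 0 -3.7 0 0.25;0 0 -3.8 0 0.25;0 0 -3.8 0 0.25;0 0 -3.8 0 0.25",
)

```text
t: 13.1
tool_pos: [568.2, 167.4, 60.7]
orientation: [[0.902, 0.432, 0.0], [0.432, -0.902, -0.0], [0.0, 0.0, -1.0]]
contact_force: [0.6, 0.0, -0.0]
grip_width: 31.8
```

The underside is at about 42 mm with no load. Release and lift clear.

>>> drive_tool(
  commands="0 0 0 0 0.4;0 0 0 0 0.7;0 0 0 0 1;0 0 0 0 1;0 0 0 0 1;0 0 4 0 1;0 0 8 0 1;0 0 11 0 1;-6 -3 11 0 1;-8 -5 11 0 1;-8 -5 11 0 1",
)

```text
t: 14.48
tool_pos: [487.1, 115.5, 170.8]
orientation: [[0.903, 0.43, 0.001], [0.43, -0.903, -0.002], [-0.0, 0.002, -1.0]]
contact_force: [-0.1, -0.6, -0.3]
grip_width: 86.7
```

Run:
```python
from h import *
snap('wrist','w6'); P,d=wcloud('w6'); print(d['tp'],arm.get_obs()['t'],arm.get_obs()['grip_width'])
D=np.hypot(P[...,0]-568.7,P[...,1]-167)
for lo,hi,R in((44,49,45),(49,58,30),(72,85,30)):
    q=P[(D<R)&(P[...,2]>lo)&(P[...,2]<hi)]
    if len(q): c,r=cv2.minEnclosingCircle(q[:,:2].astype(np.float32)); print(lo,len(q),c,r,np.median(q[:,2]))
q=P[(D<22)&(P[...,2]>76)&(P[...,2]<85)]; A=np.c_[q[:,:2]-[568,167],np.ones(len(q))]; print('plane',np.linalg.lstsq(A,q[:,2],rcond=None)[0])
im=cv2.imread('pics/w6.png'); v,u=np.where(D<45); a=cv2.resize(im[max(v.min()-10,0):v.max()+10,max(u.min()-10,0):u.max()+10],(400,400))
snap('scene','s6'); b=cv2.resize(cv2.imread('pics/s6.png')[190:310,400:520],(400,400)); cv2.imwrite('pics/f.png',np.hstack([a,b]))
```

```text
[487.14243957 115.49527509 170.83755632] 14.525 86.96452804469347
44 3046 (568.0733032226562, 166.78294372558594) 40.07110595703125 46.82538242897207
49 1237 (567.4407348632812, 166.95167541503906) 23.212146759033203 52.89667787878574
72 760 (567.3472290039062, 166.72344970703125) 16.009490966796875 78.82382859210043
plane [ 4.46115544e-03 -3.39880156e-03  7.88414286e+01]
```

View pics/f.png

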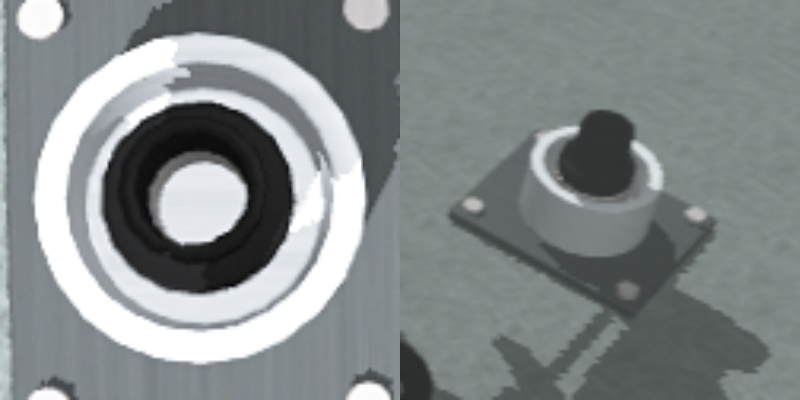

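The pictures show the collar upright and centred on the spacer. Its top is 32 mm above the rim, as expected (80 − 48), and its axis is within 1 mm of the bore's. Handing in.

```bash
python3 -c "
from rig import order
print(order.sign_off())"
```

```text
the job is handed in; nothing more can be done
None
```

The cup is filled: the steel spacer is flat on the bore floor with the black collar standing foot down on it. I handed the job in at about 14.5 s; it reports no verdict.

- **Spacer:** I gripped it by its top 12 mm and dropped it into the bore. From the wrist camera its top was 6.0 mm below the rim with no measurable tilt, and it looked centred.
- **Collar:** I gripped it by the neck and set it on the spacer. Its neck top is 32.0 mm above the rim, as expected, its axis is within about 1 mm of the bore's, and its tilt is below 0.01 rad.
- **Other things on the bench:** I saw no contact with the slim ring, wide ring, armrest pad or orange collars. I did not re-measure their positions at the end.
- **Disagreement:** wrist-camera heights read about 1 mm low everywhere (bench at −1.0 mm), and the top camera read about 1–2 mm high and 1–2 mm off in x. Both are within the stated calibration.

No check failed, and the gripper was open and clear of everything at hand-in.

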